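# Clamp a bar in the drilling fixture and wind the wing nut down between the pillars

### The job

Lay the long square-edged aluminium bar in the nest of the clamping fixture and slide it right up against the end stop, then let go and swing the steel strap fully across over it. Wind the wing nut clockwise, in as many short turns as you need between the two guide pillars, until it will go no further and the strap holds the bar tight. Do not bang or lean on the pillars, and leave everything else on the bench where it is.

Things in the scene. Friction and masses are not known exactly. Their poses are not given: they have to be found in the camera images.
- fixture: Clamping fixture with a dark steel plate, fixed to the bench: plate 210 (x) x 185 (y, from -115 to +70) x 16 mm thick. Origin on the stud axis at bench height, z up. A nest for the bar lies along its x on the -y side; the stud with strap and wing nut stands at the origin between two pillars.
- nest (a point): Centre of a bar's underside when the bar is home: (10, -80, 16) mm in the fixture's frame, same axes. The nest is an open channel along x: floor 16 mm above the bench, two steel rails 8 mm high, 6 mm thick, inner faces 32 mm apart, from fixture x = -75 to +75 mm. Its +x end is closed by the end stop (steel block 24 mm high, face at fixture x = +75 mm), its -x end is open.
- bar: The work: bare aluminium bar 130 x 24 x 30 mm high, about 0.2 to 0.35 kg, loose on the bench. Origin at the centre of its underside, x along its length, z up. Either end may meet the stop. The only long thick bar: beside it lie a thin strip and a short block of the same metal; the three change places.
- strap (a joint): Swing of the steel strap about the stud (rad): 0 = across the nest at its own stop (along the fixture's -y); grows to 1.4 as it swings aside towards the fixture's -x. Starts at 1.15 to 1.35. Stays where left; under 1 N at the pin moves it. Strap 24 mm wide, 8 mm thick, its end 100 mm from the stud axis, its top 62 mm above the bench (lower as the nut is wound down).
- pin (a point): Middle of the upright round pin (12 mm diameter, 36 mm tall, 62 to 98 mm above the bench) on the strap's top, 85 mm from the stud axis: the handle for swinging the strap. In the fixture's frame it stands at (-85 sin a, -85 cos a) mm, a the strap joint.
- pad: Brass pad 22 x 22 x 4 mm under the end of the strap, 80 mm from the stud axis; its underside passes 3 to 4 mm above a bar in the nest until the nut is wound down. Origin on the stud axis at bench height, not at the pad itself.
- nut (a joint): Turn of the wing nut (rad), grows clockwise from above (tightening). Starts at 0.25 to 0.75, hard end at 3.9. Lowers nut and strap 1.25 mm per rad; the pad meets the bar at about 3.2 and holds it tight from about 3.6 on. Stays where left (friction 0.08 N m). From above, the wings lie along the fixture's x turned counter-clockwise by 0.61 rad minus this value.
- wings (a point): Point on the stud axis amid the wings, 88 mm above the bench; its x runs along the wings, z up. Steel wing nut: hub 24 mm diameter, 62 to 74 mm above the bench; two flat upright wings in one plane, 10 mm thick, 64 mm tip to tip, 66 to 100 mm above the bench (all up to 5 mm lower when wound down). Pinch them across the 10 mm from above, over the hub.
- pillars: Two upright steel guide pillars on the fixture, 18 mm diameter (26 mm at the foot), tops 120 mm above the bench, either side of the wing nut, 46 mm from its axis: at (44, -12) and (-44, 12) mm in the fixture's frame, so 37 mm free from nut axis to pillar side: a widely opened gripper in line with them touches them. Not to be pushed on. Origin as the fixture's.
- strip: Thin aluminium strip 130 x 30 x 8 mm, loose on the bench; leave alone. Origin at the centre of its underside.
- block: Short aluminium block 55 x 34 x 30 mm, loose on the bench; leave alone. Origin at the centre of its underside.
- hammer: Hammer lying loose beyond the work area; leave alone.
- driver: Screwdriver lying loose beyond the work area; leave alone.
- wrench: Wrench lying loose on the robot's near right; leave alone.
- jar: Glass jar with a steel lid, 64 mm diameter, 75 mm tall, to the left; leave alone.
- cup: Open steel cup, 72 mm diameter, 80 mm tall, to the left; leave alone.
- tray: Blue open tray 160 x 220 x 35 mm, to the left; leave alone.
Mind the look-alikes: they are no part of the job. There is more than one size of the bar; the job needs the largest.

How it is judged:
By the outcome, as a careful person would: the job done as asked, in the order asked, and still so for the second after the job is handed in, with the robot touching nothing.
It also fails if it takes over 72 s, if anything falls off the work surface, if the arm or the gripper's body presses on something with over 40 N, if the wrist force passes 120 N, or if a joint passes its speed limit or range.

### The arm

A 6-joint arm with a two-finger parallel gripper is mounted at the origin on the work surface. World frame = base frame: x ahead of the robot, y to its left, z up, the work surface at z = 0. Lengths are in m, angles in rad, forces in N, time in s.
With the tool pointing down it reaches from about 0.35 to 0.975 m from the base axis. Payload 4.9 kg.
Tool frame: the origin (TCP) lies on the centre line of the jaws, within the pads' length; the fingertips stand 14 mm ahead of it and the grasp point (between the pads) lies 5 mm behind it; x points along the fingers, z is the direction in which the jaws open and shut, and the axes are right-handed (so a half turn about x gives the same grasp; the last joint's range is limited). The gripper opens to 85 mm and grips with 20 to 120 N. Pads are 22 mm wide; open, the fingers measure 114 mm over their backs; the gripper's body (76 mm by 85 mm) begins 54 mm behind the grasp point. The pads swing forward as they close: fully open they stand 13 mm farther back than shut.
Start: joints at [0.993, 0.053, 1.613, -0, 1.476, -0.119], TCP at [0.277, 0.56, 0.217] pointing down, gripper open.
Joint ranges: [-3.01, 3.01], [-1.01, 2.22], [0.06, 2.58], [-1.02, 4.17], [0.09, 2.62], [-3.14, 3.14]. Speed limits (rad/s): [2.57, 2.57, 3.14, 3.14, 3.14, 3.14].

### API

Orientations are given as a rotation vector (axis times angle).
In Python, from station import ctrl gives the robot as it stands.
- The arm moves only by the tool move_arm, never from a script. Its argument "increments" is a list that holds one entry, the list of rows, each a list of 4 numbers: the shift along the tool's x, y, z in units of 25 cm (1.0 is 25 cm), then the turn about the tool's x in units of 90 degrees (1.0 is 90 degrees). A call has 1 to 20 rows; each row shifts and turns the commanded pose from where the row before left it, along the tool's axes as they then stand; what a row does not reach is not made up. A row lasts 1/12 s, in which the tool goes at most 41.7 mm and 7.16 degrees, less where a joint would pass 70% of its speed; a pose out of reach is approached as far as the arm can. A call with a number of a shift or a turn outside -1 to 1 is refused whole. A call with a gripper value outside its range is refused whole. "gripper" is the closure, from 0 (fully open) to 1 (shut), set as the call begins (left out, the last holds). The fingers move at their own pace and stop on an object; "squeeze" is the grip in N (left out, the last holds). Time passes only in rows, so rows that do not move let the fingers close. It gives the time, the measured TCP pose, the force and the opening at its end, in the units of the state.
- ctrl.get_obs(): the state, without advancing time (a new reading comes with each control period).
- ctrl.get_image(name): name is "scene" or "top" or "wrist"; returns a dict with "pixels" (384x512x3 uint8, red, green, blue), "depth" (384x512 float32, m along the optical axis (not along the pixel's ray), 0 where there is no reading), "K" (3x3 intrinsics, pixels), "extrinsics" (4x4, takes a point from camera to world coordinates); the wrist camera has in their place "tool_from_camera" (4x4, takes a point from camera to tool coordinates, whose origin is the TCP and whose axes are the tool frame's). Camera axes: x right, y up, looking along -z (the intrinsics and any distortion apply to the point x, -y, -z); pixel columns grow to the right and rows downward; lengths in m; the calibration is good to about 2 mm. A picture is of the moment at which its call begins: read the wrist's pose just before it.
- ctrl.finish_job(): hands the job in, once; it reports no verdict.
Trained networks look in the newest picture that a camera, given by its name, has taken for a name from the list of things; names that differ only in an ending like _2 or _b are one class to them, and where a whole thing is asked for, a point or a joint stands for the part that bears it (a point fixed in the world has none). Each returns a list of dicts, best first, with "score" (0 to 1); they miss things now and then, are a little off and sometimes report something else, mostly with a low value. They report only what shows in the picture. A call takes as long as a camera call. They do not tell look-alikes from the thing itself.
- ctrl.trace(camera, target): "region" (384x512 bool, what is visible of it) and "pixel" ([row, column] in pixels, amid what is visible of it).
The state is a dict: "t": time; "q": joint angles; "dq": joint speeds; "effort": joint torques, N m; "tool_pos": TCP position; "tool_rot": TCP orientation; "contact_force": force on the tool from outside, world axes, zero at the start; "wrist_torque": the same for the moment, N m; "opening": finger opening in m.
Only numpy, scipy, OpenCV 4.12 (cv2) and the standard library are available. Lean on these libraries where they do the work, as an engineer would, in place of code of your own. Each camera call takes 0.05 s, during which the arm holds its last target. There are 200 camera calls.

## Working session

There is one attempt and no reset: what is moved stays moved. The work goes in short steps, Python scripts to look and compute and a tool call to move; the robot and the scene stay as the last step left them, time stands still between calls to the robot, and variables do not carry over. Pictures are saved under pics/ and viewed, about 8 in all and at most 12, crops included, and the job is handed in when it is done.

Besides the shell and the picture viewer there is one more tool, called as name(argument=value, ...), one argument or row to a line, values as JSON. move_arm: Moves the arm, as the interface text tells. Shifts and turns lie within -1 to 1; 1 stands for 25 cm of shift or 90 degrees of turn. Its arguments: {"type":"object","properties":{"increments":{"type":"array","items":{"type":"array","items":{"type":"array","items":{"type":"number","minimum":-1,"maximum":1}}}},"gripper":{"type":"number"},"squeeze":{"type":"number"}},"required":["increments"]}

```bash
mkdir -p pics
cat > h.py <<'E'
import numpy as np, cv2
from scipy.spatial.transform import Rotation as R
from station import ctrl
def img(name):
    o=ctrl.get_obs(); d=ctrl.get_image(name)
    if name=="wrist":
        T=np.eye(4);T[:3,:3]=R.from_rotvec(o["tool_rot"]).as_matrix();T[:3,3]=o["tool_pos"]
        d["extrinsics"]=T@d["tool_from_camera"]
    return d
def cloud(d):
    K=d["K"];z=d["depth"];v,u=np.mgrid[:z.shape[0],:z.shape[1]]
    P=np.stack([(u-K[0,2])/K[0,0]*z,-(v-K[1,2])/K[1,1]*z,-z],-1)
    E=d["extrinsics"];return P@E[:3,:3].T+E[:3,3]
def save(d,f,crop=None,s=1):
    p=d["pixels"][:,:,::-1]
    if crop: p=p[crop[0]:crop[1],crop[2]:crop[3]]
    cv2.imwrite("pics/"+f,cv2.resize(p,None,fx=s,fy=s,interpolation=cv2.INTER_CUBIC))
E
python3 - <<'E'
from h import *
o=ctrl.get_obs();print(o)
d=img("top");save(d,"top1.png",s=1.5);W=cloud(d)
print(d["K"],d["extrinsics"])
for n in ["fixture","bar","strap","pin","nut","pillars","strip","block","tray"]:
    for r in ctrl.trace("top",n)[:4]:
        P=W[r["region"]];print(n,round(r["score"],2),np.round(r["pixel"]),r["region"].sum(),np.round(np.median(P,0),3),np.round(np.percentile(P[:,2],[5,95]),3))
E
```

```text
{'t': 0.0, 'q': array([ 9.92959260e-01,  5.33678043e-02,  1.61428870e+00, -4.00483584e-05,
        1.47598501e+00, -1.19008411e-01]), 'dq': array([ 0.00034489,  0.00015254, -0.0009449 , -0.00102978,  0.00118678,
        0.00249143]), 'effort': array([ 1.59395226e-03, -3.93659127e+01, -3.70189834e+01,  5.65739276e-05,
        6.71503163e-03, -5.53190986e-07]), 'tool_pos': array([0.27647072, 0.5598048 , 0.21615942]), 'tool_rot': array([-0.86591728,  1.39387455,  0.86443669]), 'contact_force': array([-0.27770592,  0.08467972, -0.20082663]), 'wrist_torque': array([-0.01132481,  0.05162896, -0.01899015]), 'opening': 0.08521090641887881}
[[476.24210393   0.         256.676037  ]
 [  0.         476.24210393 192.47772337]
 [  0.           0.           1.        ]] [[ 0.01504472  0.99404487 -0.10792799  0.41037164]
 [-0.99976769  0.01662125  0.01372252  0.05258636]
 [ 0.0154347   0.10769646  0.994064    1.32708216]
 [ 0.          0.          0.          1.        ]]
fixture 0.89 [191. 235.] 5089 [0.549 0.091 0.017] [0.012 0.072]
bar 0.8 [170. 361.] 220 [ 0.624 -0.258  0.02 ] [0.008 0.025]
bar 0.68 [195. 320.] 436 [ 0.539 -0.147  0.03 ] [0.019 0.035]
bar 0.57 [249. 310.] 223 [ 0.397 -0.111  0.02 ] [0.013 0.026]
strap 0.69 [212. 238.] 281 [0.492 0.09  0.062] [0.028 0.097]
pin 0.63 [217. 239.] 246 [0.489 0.09  0.062] [0.058 0.097]
nut 0.59 [188. 226.] 140 [0.548 0.111 0.096] [0.061 0.103]
nut 0.37 [262. 104.] 5091 [0.358 0.445 0.006] [0.001 0.035]
pillars 0.65 [216. 236.] 220 [0.489 0.089 0.062] [0.058 0.097]
pillars 0.53 [176. 231.] 152 [0.586 0.111 0.094] [0.023 0.123]
strip 0.87 [217. 396.] 522 [ 0.494 -0.352  0.008] [0.003 0.012]
strip 0.37 [213. 361.] 295 [ 0.499 -0.251  0.03 ] [0.009 0.035]
block 0.64 [213. 361.] 261 [ 0.499 -0.251  0.03 ] [0.016 0.034]
block 0.5 [195. 226.] 81 [0.549 0.115 0.098] [0.073 0.104]
tray 0.77 [260. 106.] 5181 [0.358 0.445 0.006] [0.001 0.035]
```

View pics/top1.png

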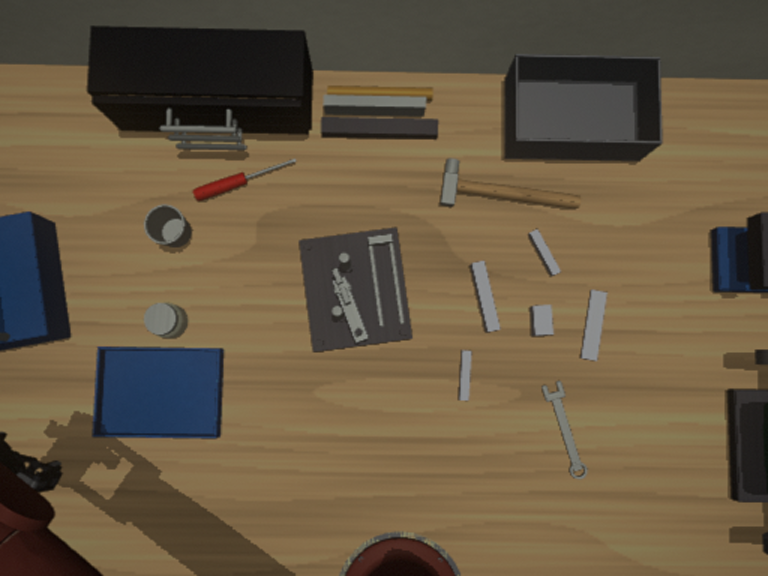

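The top view shows three pieces that could be the bar at 1x pixels (col,row): (323,198), about 30 mm high and the longest, and the thinner short bars at (363,168) and (310,250), about 20 mm high. The strip (395,217) is 8 mm high and the block (361,213) is short. The first one fits the description, so I'll confirm it in a crop and measure.

```bash
cat >> h.py <<'E'
def rect(P):
    (c,s,a)=cv2.minAreaRect((P[:,:2]*1000).astype(np.float32))
    if s[0]<s[1]: s=s[::-1];a+=90
    return np.round(c,1),np.round(s,1),round((a+90)%180-90,2)
E
python3 - <<'E'
from h import *
d=img("top");save(d,"crop1.png",(140,270,190,420),3.4);W=cloud(d)
m=lambda lo,hi,b:((W[...,2]>lo)&(W[...,2]<hi)&(W[...,0]>b[0])&(W[...,0]<b[1])&(W[...,1]>b[2])&(W[...,1]<b[3]))
# components of raised pieces right of fixture
M=m(0.005,0.05,(0.33,0.7,-0.42,-0.07)).astype(np.uint8)
n,l,st,c=cv2.connectedComponentsWithStats(M)
for i in range(1,n):
    if st[i,4]>60:
        P=W[l==i];h=np.percentile(P[:,2],90);print(c[i].round(),st[i,4],"h",h.round(4),rect(P[P[:,2]>h-0.006]))
M=m(0.009,0.13,(0.4,0.72,-0.06,0.25)).astype(np.uint8)
n,l,st,c=cv2.connectedComponentsWithStats(M);i=1+st[1:,4].argmax();P=W[l==i]
print("fixture",st[i,4],rect(P[(P[:,2]<0.021)&(P[:,2]>.012)]))
for lo,hi in((.112,.13),(.085,.108)):
    Mh=m(lo,hi,(0.4,0.72,-0.06,0.25)).astype(np.uint8);n,l,st,c=cv2.connectedComponentsWithStats(Mh)
    for i in range(1,n):
        print(lo,st[i,4],c[i].round(),rect(W[l==i]),W[l==i][:,2].mean().round(4))
o=ctrl.get_obs();print(R.from_rotvec(o["tool_rot"]).as_matrix().round(3))
print(ctrl.get_image("wrist")["tool_from_camera"].round(3))
E
```

```text
[362. 168.] 242 h 0.0237 (array([ 626.8, -260. ]), array([89.5, 17.7]), 29.25)
[323. 198.] 485 h 0.0334 (array([ 541.9, -148.6]), array([129.5,  24.5]), 13.09)
[395. 217.] 463 h 0.0116 (array([ 494.6, -350.4]), array([132.4,  36.2]), -8.79)
[361. 213.] 295 h 0.0331 (array([ 499.8, -253. ]), array([54.8, 34.4]), 3.33)
[309. 250.] 229 h 0.0247 (array([ 397.8, -112.4]), array([89.7, 17. ]), -3.12)
[370. 264.] 152 h 0.0113 (array([ 360. , -279.5]), array([63.8, 37.7]), 16.88)
fixture 5003 (array([552.4,  90.8]), array([209.8, 185. ]), 8.64)
0.112 39 [229. 172.] (array([594.5, 107.7]), array([16.4, 15.1]), -46.16) 0.1193
0.112 39 [224. 207.] (array([503.1, 118.3]), array([15.6, 15.4]), 3.68) 0.1205
0.085 8 [230. 175.] (array([587.8, 106.6]), array([13.2,  3.1]), -77.03) 0.0964
0.085 93 [227. 190.] (array([548.9, 113. ]), array([63.4,  9.8]), 23.64) 0.0981
0.085 2 [228. 208.] (array([503.9, 109.4]), array([2.4, 0. ]), -1.18) 0.093
0.085 4 [226. 211.] (array([495.5, 115.6]), array([8.3, 1.3]), -73.27) 0.0912
0.085 16 [238. 220.] (array([470.4,  81.5]), array([7.9, 7.8]), -89.2) 0.097
[[ 0.    -0.897  0.443]
 [-0.     0.443  0.897]
 [-1.    -0.    -0.   ]]
[[ 0.001  0.26  -0.966 -0.156]
 [ 0.     0.966  0.26   0.065]
 [ 1.    -0.     0.001 -0.001]
 [ 0.     0.     0.     1.   ]]
```

View pics/crop1.png

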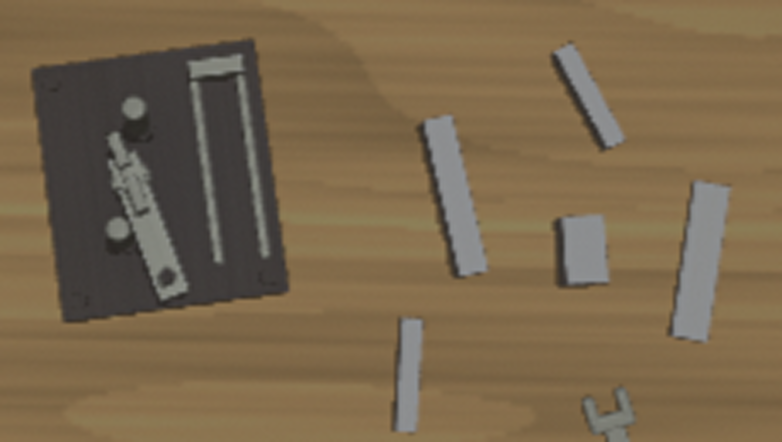

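The crop confirms it: the piece at top-view pixel (323,198) measures 129.5 x 24.5 mm and is 30 mm high, so it is the largest bar. The thin strip is at (395,217), the block at (361,213) and two smaller 90 x 17 mm bars at (362,168) and (309,250). Both pillars and the plate agree on the fixture pose: origin (549,113) mm, yaw 8.64°. I'll move above the bar.

move_arm(
  increments=[
    [[0, -0.11, -0.104, 0], [0, -0.11, -0.104, 0], [0, -0.11, -0.104, 0], [0, -0.11, -0.104, 0], [0, -0.11, -0.104, 0], [0, -0.11, -0.104, 0], [0, -0.11, -0.104, 0], [0, -0.11, -0.104, 0], [0, -0.11, -0.104, 0], [0, -0.11, -0.104, 0], [0, -0.11, -0.104, 0], [0, -0.11, -0.104, 0], [0, -0.11, -0.104, 0], [0, -0.11, -0.104, 0], [0, -0.11, -0.104, 0], [0, -0.11, -0.104, 0], [0, -0.11, -0.104, 0], [0, -0.11, -0.104, 0], [0, -0.11, -0.104, 0], [0, -0.11, -0.104, 0]],
  ],
  gripper=0.3,
  squeeze=50,
)

```text
t: 2.27
tool_pos: [0.54, -0.1515, 0.2176]
tool_rot: [-0.865, 1.392, 0.864]
contact_force: [1.2, -0.8, 0.8]
opening: 0.0599
```

move_arm(
  increments=[
    [[0, 0, 0, -0.073], [0, 0, 0, -0.073], [0, 0, 0, -0.073], [0, 0, 0, -0.073], [0, 0, 0, -0.073], [0, 0, 0, -0.073], [0, 0, 0, 0], [0, 0, 0, 0]],
  ],
)

```text
t: 2.93
tool_pos: [0.5396, -0.1495, 0.2175]
tool_rot: [-1.374, 1.093, 1.374]
contact_force: [-0.1, 0.2, 0.3]
opening: 0.0598
```

```bash
cat >> h.py <<'E'
def delta(p,yaw=None):
    "units to reach world p (m) / tool-z yaw (deg): shift in current tool axes, turn"
    o=ctrl.get_obs();M=R.from_rotvec(o["tool_rot"]).as_matrix()
    s=M.T@(np.array(p)-o["tool_pos"])/0.25
    y=np.degrees(np.arctan2(M[1,2],M[0,2]))
    t=None if yaw is None else -((yaw-y+180)%360-180)/90
    print("pos",o["tool_pos"].round(4),"yaw",y.round(2),"shift",s.round(4),"turn",t,"open",o["opening"].round(4),"F",o["contact_force"].round(1),"t",round(o["t"],2))
E
python3 - <<'E'
from h import *
d=img("wrist");save(d,"w1.png",s=1.2);W=cloud(d)
for r in ctrl.trace("wrist","bar")[:3]:
    P=W[r["region"]];h=np.percentile(P[:,2],80);print(r["score"],r["pixel"],h,rect(P[abs(P[:,2]-h)<.004]))
M=((W[...,2]>.022)&(W[...,2]<.04)&(abs(W[...,0]-.542)<.09)&(abs(W[...,1]+.149)<.06)).astype(np.uint8)
n,l,st,c=cv2.connectedComponentsWithStats(M);i=1+st[1:,4].argmax();print(st[i,4],rect(W[l==i]),np.median(W[l==i][:,2]))
delta([.542,-.1486,.027],103.1)
E
```

```text
0.89 [205.4, 164.4] 0.020353865026935102 (array([ 623.7, -263.5]), array([84.3, 17.8]), 29.33)
0.85 [58.4, 313.5] 0.020506938772818062 (array([ 397.7, -114.9]), array([91., 17.]), -3.23)
0.58 [166.7, 257.3] 0.029567023073758504 (array([ 541.9, -150.9]), array([128.8,  23.6]), 13.46)
1910 (array([ 541.9, -150.9]), array([128.7,  24. ]), 13.31) 0.028891282352388387Traceback (most recent call last):
  File "<stdin>", line 7, in <module>
  File "h.py", line 28, in delta
    print("pos",o["tool_pos"].round(4),"yaw",y.round(2),"shift",s.round(4),"turn",t,"open",o["opening"].round(4),"F",o["contact_force"].round(1),"t",round(o["t"],2))
                                                                                           ^^^^^^^^^^^^^^^^^^
AttributeError: 'float' object has no attribute 'round'
```

View pics/w1.png

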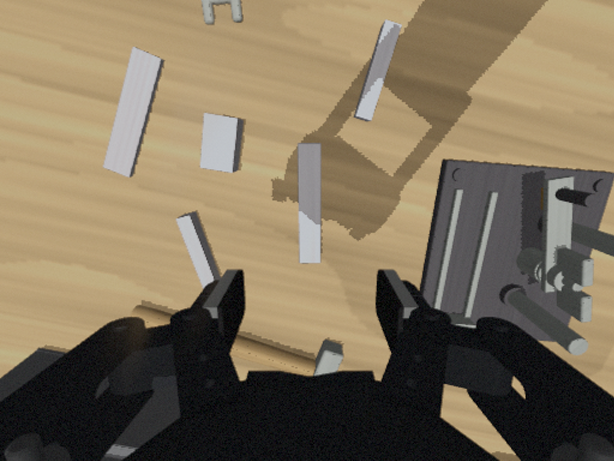

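The wrist view shows the bar below the jaws at (310,203) in the enlarged picture, and both cameras agree to about 2 mm. I'll descend and grip it.

```bash
sed -i 's/o\["opening"\].round(4)/np.round(o["opening"],4)/' h.py
python3 - <<'E'
from h import *
delta([.542,-.1505,.028],103.2)
E
```

```text
pos [ 0.5396 -0.1495  0.2175] yaw 103.01 shift [ 0.7579 -0.0083 -0.0062] turn -0.0021304535582417983 open 0.0597 F [-0.5 -0.7  0.2] t 3.03
```

move_arm(
  increments=[
    [[0.11, -0.004, -0.003, -0.002], [0.11, -0.004, -0.003, 0], [0.11, 0, 0, 0], [0.11, 0, 0, 0], [0.11, 0, 0, 0], [0.08, 0, 0, 0], [0.06, 0, 0, 0], [0.04, 0, 0, 0], [0.028, 0, 0, 0], [0, 0, 0, 0], [0, 0, 0, 0]],
  ],
)

```text
t: 3.95
tool_pos: [0.5423, -0.1506, 0.0285]
tool_rot: [-1.379, 1.09, 1.377]
contact_force: [-0.1, 0.6, 0.1]
opening: 0.0598
```

move_arm(
  increments=[
    [[0, 0, 0, 0], [0, 0, 0, 0], [0, 0, 0, 0], [0, 0, 0, 0], [0, 0, 0, 0], [0, 0, 0, 0], [0, 0, 0, 0], [0, 0, 0, 0]],
  ],
  gripper=1,
  squeeze=60,
)

```text
t: 4.62
tool_pos: [0.5419, -0.1505, 0.0279]
tool_rot: [-1.378, 1.09, 1.378]
contact_force: [0.2, 1.1, 0.6]
opening: 0.0003
```

move_arm(
  increments=[
    [[-0.04, 0, 0, 0], [-0.08, 0, 0, 0], [-0.12, 0, 0, 0], [-0.12, 0, 0, 0], [-0.08, 0, 0, 0], [-0.04, 0, 0, 0], [0, 0, 0, 0], [0, 0, 0, 0]],
  ],
)

```text
t: 5.28
tool_pos: [0.5418, -0.1504, 0.1479]
tool_rot: [-1.378, 1.09, 1.378]
contact_force: [0.1, -0.0, -1.0]
opening: 0.0001
```

Run:
```python
from h import *
# nest lead-in: fixture x=-8
c,s=np.cos(np.radians(8.64)),np.sin(np.radians(8.64))
p=np.array([.549+c*-.008+s*.08,.113+s*-.008-c*.08,.15]);print(p)
delta(p,98.64)
```

```text
[0.55310883 0.03270606 0.15      ]
pos [ 0.5418 -0.1504  0.1479] yaw 103.31 shift [-0.0086 -0.2126  0.7025] turn 0.05191444351395723 open 0.0001 F [ 0.1 -0.  -1. ] t 5.28
```

The jaws shut on nothing, so I'll look before retrying.

Run:
```python
from h import *
for n in("top","wrist"):
    d=img(n);W=cloud(d)
    if n=="wrist": save(d,"w2.png",s=1.2)
    M=((W[...,2]>.022)&(W[...,2]<.04)&(abs(W[...,0]-.542)<.1)&(abs(W[...,1]+.149)<.06)).astype(np.uint8)
    k,l,st,c=cv2.connectedComponentsWithStats(M);i=1+st[1:,4].argmax();print(n,st[i],c[i],rect(W[l==i]),np.median(W[l==i][:,2]))
```

```text
top [323 200  10  17  83] [327.71084337 209.21686747] (array([ 509.7, -156.5]), array([44.9, 23.5]), 12.38) 0.03038301752821293
wrist [ 247  119   24  102 2405] [258.39043659 168.89397089] (array([ 530.4, -153.3]), array([104.6,  23.9]), 12.69) 0.028936916930659362
```

View pics/w2.png

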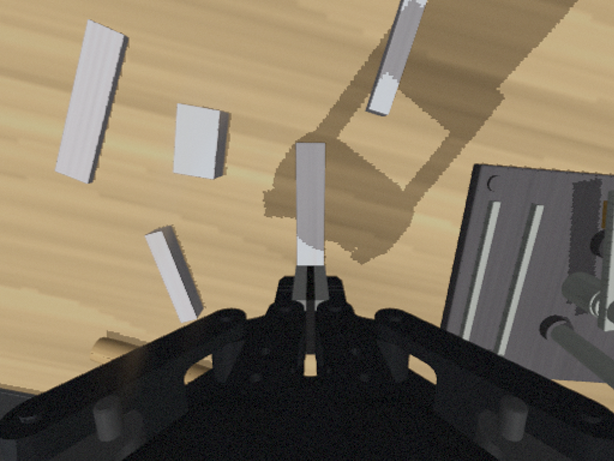

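The bar has not moved; it still lies below at (310,205). I'll check where the fingertips really are from the wrist depth.

Run:
```python
from h import *
o=ctrl.get_obs();d=img("wrist");W=cloud(d);M=R.from_rotvec(o["tool_rot"]).as_matrix()
T=(W-o["tool_pos"])@M
m=(d["depth"]>0)&(T[...,0]<.06)
P=T[m];print(P.min(0),P.max(0))
for x in np.arange(-.08,.05,.01):
    Q=P[(P[:,0]>=x)&(P[:,0]<x+.01)]
    if len(Q):print(round(x,3),len(Q),Q[:,1].min().round(3),Q[:,1].max().round(3),Q[:,2].min().round(3),Q[:,2].max().round(3))
v,u=np.nonzero(m&(T[...,0]>.005));print("tip px",v.min() if len(v) else None,(np.median(u),np.median(v)) if len(v) else None)
K=d["K"];E=np.linalg.inv(d["extrinsics"])
for p in ([0,0,0],[.014,0,0]):
    q=E@np.append(M@np.array(p)+o["tool_pos"],1);print(p,K[0,0]*q[0]/-q[2]+K[0,2],-K[1,1]*q[1]/-q[2]+K[1,2])
B=W[(W[...,2]>.024)&(W[...,2]<.04)&(abs(W[...,0]-.542)<.1)&(abs(W[...,1]+.149)<.04)];print("bar",B.min(0),B.max(0))
```

```text
[-0.1163483  -0.11774394 -0.06291678] [0.05993193 0.021658   0.23115556]
-0.08 3808 -0.008 0.018 -0.048 0.046
-0.07 4201 -0.011 0.015 -0.04 0.037
-0.06 1177 -0.012 0.015 -0.033 0.03
-0.05 476 -0.011 0.012 -0.015 0.012
-0.04 484 0.007 0.012 -0.015 0.012
-0.03 407 0.006 0.012 -0.015 0.012
-0.02 51 0.007 0.012 -0.007 0.008
tip px 309 (np.float64(509.0), np.float64(316.5))
[0, 0, 0] 260.1943407919688 227.96981907546012
[0.014, 0, 0] 260.0630717768261 219.59697377258797
bar [ 0.47678774 -0.17686232  0.02657826] [ 0.58274894 -0.13066157  0.03129526]
```

Run:
```python
from h import *
o=ctrl.get_obs();d=img("wrist");W=cloud(d);M=R.from_rotvec(o["tool_rot"]).as_matrix()
T=(W-o["tool_pos"])@M
for v in range(206,300,6): print(v,[(d["depth"][v,u].round(3),T[v,u].round(3).tolist()) for u in (253,259,266)])
d=img("top");W=cloud(d)
save(d,"t2.png",(150,260,270,400),6)
```

```text
206 [(np.float32(0.286), [0.116, -0.025, -0.007]), (np.float32(0.286), [0.117, -0.025, -0.0]), (np.float32(0.287), [0.117, -0.025, 0.007])]
212 [(np.float32(0.287), [0.116, -0.031, -0.007]), (np.float32(0.287), [0.115, -0.031, -0.0]), (np.float32(0.288), [0.117, -0.032, 0.007])]
218 [(np.float32(0.29), [0.117, -0.038, -0.007]), (np.float32(0.291), [0.118, -0.039, -0.0]), (np.float32(0.288), [0.115, -0.038, 0.007])]
224 [(np.float32(0.145), [-0.021, 0.011, -0.004]), (np.float32(0.143), [-0.022, 0.012, -0.001]), (np.float32(0.143), [-0.022, 0.011, 0.003])]
230 [(np.float32(0.135), [-0.03, 0.012, -0.004]), (np.float32(0.135), [-0.031, 0.012, -0.001]), (np.float32(0.136), [-0.029, 0.011, 0.003])]
236 [(np.float32(0.128), [-0.037, 0.012, -0.004]), (np.float32(0.129), [-0.036, 0.011, -0.001]), (np.float32(0.129), [-0.037, 0.012, 0.002])]
242 [(np.float32(0.124), [-0.042, 0.011, -0.004]), (np.float32(0.123), [-0.043, 0.011, -0.001]), (np.float32(0.123), [-0.043, 0.011, 0.002])]
248 [(np.float32(0.117), [-0.049, 0.012, -0.003]), (np.float32(0.118), [-0.048, 0.011, -0.001]), (np.float32(0.118
[... 452 characters left out ...]
(np.float32(0.108), [-0.06, 0.007, -0.003]), (np.float32(0.118), [-0.05, 0.001, -0.001]), (np.float32(0.101), [-0.066, 0.01, 0.002])]
278 [(np.float32(0.109), [-0.059, 0.004, -0.003]), (np.float32(0.12), [-0.05, -0.002, -0.001]), (np.float32(0.102), [-0.066, 0.008, 0.002])]
284 [(np.float32(0.108), [-0.061, 0.002, -0.003]), (np.float32(0.118), [-0.052, -0.004, -0.001]), (np.float32(0.107), [-0.062, 0.003, 0.002])]
290 [(np.float32(0.11), [-0.059, -0.002, -0.003]), (np.float32(0.12), [-0.051, -0.008, -0.001]), (np.float32(0.109), [-0.061, -0.001, 0.002])]
296 [(np.float32(0.11), [-0.06, -0.004, -0.003]), (np.float32(0.348), [0.146, -0.155, -0.0]), (np.float32(0.109), [-0.061, -0.003, 0.002])]
```

View pics/t2.png

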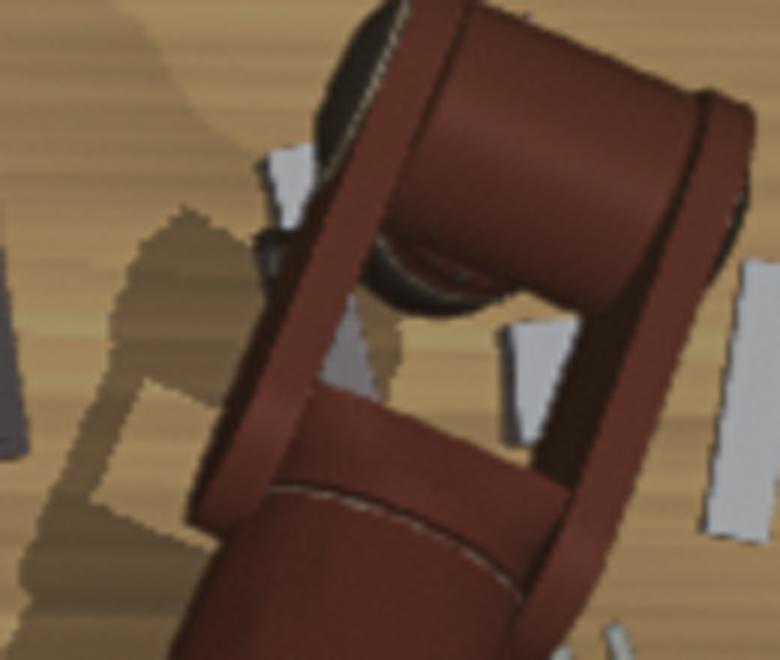

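The depth shows the closed fingertips 18 mm behind the TCP, not 14 mm ahead of it. The jaws closed above the bar, which fits that. I'll open, go down part-way and measure the tips again before going lower.

move_arm(
  increments=[
    [[0, 0, 0, 0], [0, 0, 0, 0], [0, 0, 0, 0], [0.08, 0, 0, 0], [0.11, 0, 0, 0], [0.11, 0, 0, 0], [0.11, 0, 0, 0], [0.07, 0, 0, 0], [0.03, 0, 0, 0], [0, 0, 0, 0], [0, 0, 0, 0]],
  ],
  gripper=0.45,
)

```text
t: 6.45
tool_pos: [0.5423, -0.1507, 0.021]
tool_rot: [-1.379, 1.09, 1.378]
contact_force: [-0.4, 0.1, 0.4]
opening: 0.0471
```

Run:
```python
from h import *
o=ctrl.get_obs();d=img("wrist");W=cloud(d);M=R.from_rotvec(o["tool_rot"]).as_matrix()
T=(W-o["tool_pos"])@M;delta([.542,-.1505,-.006],103.0)
save(d,"w3.png",s=1.2)
m=(d["depth"]>0)&(T[...,1]<.014)&(T[...,1]>.008)&(T[...,0]>-.045)&(T[...,0]<.1)&(abs(T[...,2])<.05)&(W[...,2]>.033)
P=T[m];
for sgn in(-1,1):
    Q=P[P[:,2]*sgn>0];print(len(Q),np.percentile(Q[:,0],[50,95,99,100]).round(4),np.percentile(Q[Q[:,0]>np.percentile(Q[:,0],80)][:,2],[2,98]).round(4))
```

```text
pos [ 0.5431 -0.1509  0.0219] yaw 103.31 shift [0.1117 0.004  0.0029] turn 0.0034835877087279715 open 0.0469 F [0.3 0.1 0.8] t 6.5
373 [-0.0343 -0.021  -0.0185 -0.0167] [-0.031  -0.0244]
374 [-0.0342 -0.0209 -0.0185 -0.0168] [0.0223 0.0288]
```

View pics/w3.png

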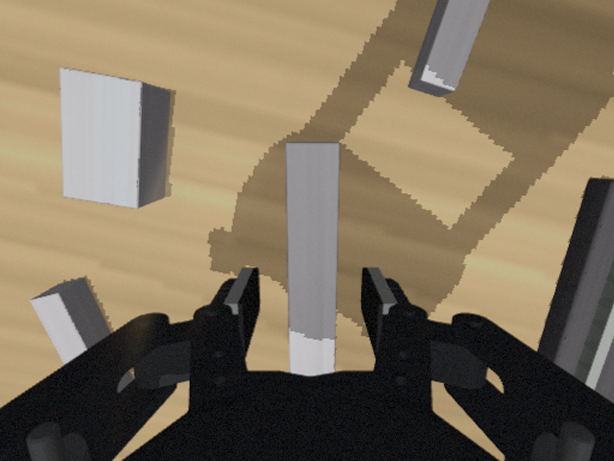

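The open tips measure 17 mm behind the TCP, at about 38 mm height and still above the bar. The jaws stand evenly on either side of it at (240,300) and (380,300). I'll descend the rest while watching the force.

move_arm(
  increments=[
    [[0.03, 0, 0, 0], [0.03, 0, 0, 0], [0.03, 0, 0, 0], [0.016, 0, 0, 0], [0, 0, 0, 0], [0, 0, 0, 0]],
  ],
)

```text
t: 7.0
tool_pos: [0.5415, -0.1503, -0.0067]
tool_rot: [-1.377, 1.091, 1.379]
contact_force: [-0.7, -0.3, -0.4]
opening: 0.0468
```

move_arm(
  increments=[
    [[0, 0, 0, 0], [0, 0, 0, 0], [0, 0, 0, 0], [0, 0, 0, 0], [0, 0, 0, 0], [0, 0, 0, 0], [0, 0, 0, 0]],
  ],
  gripper=1,
  squeeze=60,
)

```text
t: 7.58
tool_pos: [0.5424, -0.1507, -0.0055]
tool_rot: [-1.379, 1.09, 1.377]
contact_force: [0.3, -0.1, 2.9]
opening: 0.0228
```

The bar is gripped (opening 23 mm). I'll lift it and carry it to above the nest.

move_arm(
  increments=[
    [[-0.03, 0, 0, 0], [-0.06, 0, 0, 0], [-0.1, 0, 0, 0], [-0.1, 0, 0, 0], [-0.05, 0, 0, 0], [0, 0, 0, 0]],
  ],
)

```text
t: 8.08
tool_pos: [0.544, -0.1513, 0.0824]
tool_rot: [-1.383, 1.089, 1.373]
contact_force: [0.6, -0.5, -2.4]
opening: 0.0222
```

Run:
```python
from h import *
delta([.5531,.0327,.08],98.64)
```

```text
pos [ 0.544  -0.1513  0.0824] yaw 103.32 shift [ 0.008  -0.2051  0.7079] turn 0.05194620964646346 open 0.0222 F [ 0.6 -0.5 -2.4] t 8.08
```

move_arm(
  increments=[
    [[0, -0.015, 0.05, 0], [0, -0.03, 0.1, 0], [0, -0.04, 0.13, 0], [0, -0.04, 0.15, 0], [0, -0.04, 0.13, 0], [0, -0.025, 0.1, 0], [0, -0.015, 0.048, 0], [0, 0, 0, 0.026], [0, 0, 0, 0.026], [0, 0, 0, 0], [0, 0, 0, 0], [0, 0, 0, 0]],
  ],
)

```text
t: 9.08
tool_pos: [0.5503, 0.0334, 0.0779]
tool_rot: [-1.319, 1.135, 1.321]
contact_force: [0.1, -0.3, -2.2]
opening: 0.0228
```

Run:
```python
from h import *
delta([.5531,.0327,.08],98.64)
d=img("wrist");W=cloud(d);save(d,"w4.png",s=1.2)
o=np.array([.549,.113]);a=np.radians(8.64);Rm=np.array([[np.cos(a),-np.sin(a)],[np.sin(a),np.cos(a)]])
F=W.copy();F[...,:2]=(W[...,:2]-o)@Rm   # fixture frame
m=(F[...,2]>.021)&(F[...,2]<.028)&(F[...,1]<-.05)&(F[...,1]>-.11)&(F[...,0]>-.078)&(F[...,0]<.07)
P=F[m]*1000;
for n,lo,hi in(("rail-",-110,-85),("rail+",-75,-50)):
    Q=P[(P[:,1]>lo)&(P[:,1]<hi)]
    if len(Q):print(n,len(Q),Q.min(0).round(1),Q.max(0).round(1),np.median(Q,0).round(1))
b=F[(F[...,2]>.095)&(F[...,2]<.125)&(abs(F[...,1]+.08)<.013)]*1000
print("bar",len(b),b.min(0),b.max(0),np.median(b,0)); tp=b[abs(b[:,2]-np.median(b[:,2]))<4]; print(rect(tp/1000))
```

```text
pos [0.5503 0.0334 0.0779] yaw 98.65 shift [-0.0085 -0.0105 -0.0045] turn 0.000163896516289065 open 0.0228 F [ 0.1 -0.3 -2.2] t 9.08
rail- 445 [ -74.4 -104.    21.2] [ 70.  -99.6  25. ] [ -36.  -102.2   23. ]
rail+ 1 [-74.4 -60.3  23.3] [-74.4 -60.3  23.3] [-74.4 -60.3  23.3]
bar 9977 [-75.17673138 -92.98131764 103.84234841] [ 23.07450335 -67.03359685 124.98448114] [-32.94290811 -79.77163301 112.41130871]
(array([-26., -80.]), array([98.2, 25.9]), 0.02)
```

View pics/w4.png

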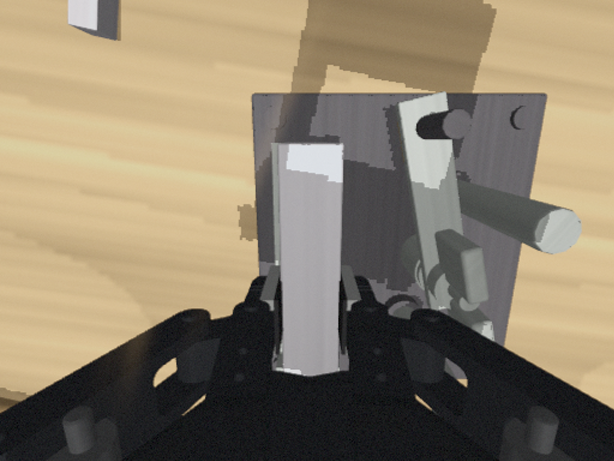

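The picture shows the gripped bar at (310,260) over the nest, parallel to it, with the strap aside at (430,180). In the same camera the bar sits about 1.5–2 mm too near the nut, so I'll shift it by 1.5 mm and lower.

move_arm(
  increments=[
    [[0.03, 0, -0.006, 0], [0.06, 0, 0, 0], [0.06, 0, 0, 0], [0.05, 0, 0, 0], [0.03, 0, 0, 0], [0.02, 0, 0, 0], [0.01, 0, 0, 0], [0.004, 0, 0, 0], [0, 0, 0, 0]],
  ],
)

```text
t: 9.88
tool_pos: [0.5517, 0.0321, 0.0133]
tool_rot: [-1.32, 1.134, 1.319]
contact_force: [0.4, 0.2, -1.5]
opening: 0.0225
```

```bash
cat >> h.py <<'E'
FO=np.array([.549,.113]);FA=np.radians(8.64);FR=np.array([[np.cos(FA),-np.sin(FA)],[np.sin(FA),np.cos(FA)]])
def fx(W):
    F=np.array(W,float).copy();F[...,:2]=(F[...,:2]-FO)@FR;return F*1000
def fw(x,y,z): return np.append(FR@np.array([x,y])/1000+FO,z/1000)
def st():
    o=ctrl.get_obs();print("fix",fx(o["tool_pos"]).round(1),"F",(np.append(FR.T@o["contact_force"][:2],o["contact_force"][2])).round(1),"Tq",o["wrist_torque"].round(2),"open",o["opening"],"t",o["t"],"q",o["q"].round(2))
E
python3 -c "
from h import *
st();delta(fw(10,-80.4,10.5),98.64)"
```

```text
fix [ -9.5 -80.4  13.3] F [ 0.4  0.2 -1.5] Tq [-0.01 -0.    0.06] open 0.02251091499824563 t 9.8833 q [-0.08  0.1   1.93 -0.    1.11 -1.8 ]
pos [0.5517 0.0321 0.0133] yaw 98.63 shift [ 0.0111 -0.078   0.0001] turn -7.868859482837505e-05 open 0.0225 F [ 0.4  0.2 -1.5] t 9.88
```

move_arm(
  increments=[
    [[0.006, 0, 0, 0], [0.005, 0, 0, 0], [0.003, 0, 0, 0], [0, 0, 0, 0], [0, 0, 0, 0]],
  ],
)

```text
t: 10.3
tool_pos: [0.5519, 0.0321, 0.0105]
tool_rot: [-1.32, 1.133, 1.318]
contact_force: [-2.2, 0.0, 4.5]
opening: 0.0229
```

move_arm(
  increments=[
    [[0, -0.014, 0, 0], [0, -0.014, 0, 0], [0, -0.014, 0, 0], [0, -0.014, 0, 0], [0, -0.01, 0, 0], [0, 0, 0, 0], [0, 0, 0, 0]],
  ],
)

```text
t: 10.88
tool_pos: [0.5677, 0.0344, 0.0105]
tool_rot: [-1.32, 1.135, 1.32]
contact_force: [-4.9, -0.8, 6.0]
opening: 0.0227
```

```bash
python3 -c "
from h import *
st()"
```

```text
fix [  6.6 -80.5  10.5] F [-5.  -0.1  6. ] Tq [-0.07  0.71  0.02] open 0.022741930294093587 t 10.8833 q [-0.07  0.14  1.89 -0.    1.11 -1.79]
```

Bar on the floor and sliding, with no side load. I'll creep on to the stop.

move_arm(
  increments=[
    [[0, -0.006, 0, 0], [0, -0.006, 0, 0], [0, -0.004, 0, 0], [0, 0, 0, 0], [0, 0, 0, 0]],
  ],
)

```text
t: 11.3
tool_pos: [0.571, 0.0349, 0.0105]
tool_rot: [-1.319, 1.136, 1.321]
contact_force: [-7.0, -1.4, 8.7]
opening: 0.0228
```

```bash
python3 -c "
from h import *
st()"
```

```text
fix [ 10.  -80.5  10.5] F [-7.2 -0.3  8.7] Tq [-0.13  1.11  0.03] open 0.022753100732481667 t 11.3 q [-0.07  0.15  1.88 -0.    1.11 -1.79]
```

move_arm(
  increments=[
    [[0, -0.005, 0, 0], [0, -0.005, 0, 0], [0, -0.004, 0, 0], [0, 0, 0, 0], [0, 0, 0, 0]],
  ],
)

```text
t: 11.72
tool_pos: [0.5708, 0.0349, 0.0105]
tool_rot: [-1.315, 1.143, 1.328]
contact_force: [-22.2, -3.4, 21.2]
opening: 0.0227
```

```bash
python3 -c "
from h import *
st()
d=img('wrist');F=fx(cloud(d))
p=F[(abs(F[...,1]+80)<10)&(F[...,2]>40)&(F[...,2]<50)];print('bar x',np.percentile(p[:,0],[.5,99.5]))
"
```

```text
fix [  9.8 -80.5  10.5] F [-22.4  -0.1  21.2] Tq [-0.54  2.95  0.  ] open 0.022744018303256643 t 11.7167 q [-0.07  0.15  1.87 -0.    1.12 -1.79]
bar x [-54.35282412  41.31075438]
```

It's at the stop: 22 N of reaction with no further motion, and the near end at x ≈ -55 as it should be. I'll ease off, release and rise.

move_arm(
  increments=[
    [[-0.001, 0.004, 0, 0], [-0.001, 0.003, 0, 0], [0, 0, 0, 0]],
  ],
)

```text
t: 12.02
tool_pos: [0.5709, 0.0349, 0.0105]
tool_rot: [-1.317, 1.139, 1.324]
contact_force: [-12.9, -2.0, 12.2]
opening: 0.0226
```

move_arm(
  increments=[
    [[0, 0, 0, 0], [0, 0, 0, 0], [0, 0, 0, 0], [0, 0, 0, 0], [-0.04, 0, 0, 0], [-0.1, 0, 0, 0], [-0.12, 0, 0, 0], [-0.12, 0, 0, 0], [-0.12, 0, 0, 0], [-0.06, 0, 0, 0], [0, 0, 0, 0]],
  ],
  gripper=0.5,
)

```text
t: 12.93
tool_pos: [0.5767, 0.0353, 0.1564]
tool_rot: [-1.325, 1.127, 1.311]
contact_force: [0.9, 0.6, 1.0]
opening: 0.0429
```

Run:
```python
from h import *
st()
d=img("wrist");W=cloud(d);F=fx(W);save(d,"w5.png",s=1.2)
p=F[(abs(F[...,1]+80)<16)&(F[...,2]>40)&(F[...,2]<52)&(F[...,0]>-80)];print("bar",np.percentile(p,[.5,99.5],axis=0).round(1),rect(p/1000))
for n in("top","wrist"):
    d=img(n);F=fx(cloud(d))
    P=F[(F[...,2]>85)&(F[...,2]<104)&(F[...,1]<5)&(F[...,1]>-40)&(F[...,0]<-65)&(F[...,0]>-100)]
    if len(P): T=P[P[:,2]>93];print(n,"pin",len(P),P.mean(0).round(1),P.min(0).round(1),P.max(0).round(1),len(T),T.mean(0).round(1) if len(T) else 0)
```

```text
fix [ 15.7 -81.  156.4] F [1.  0.4 1. ] Tq [-0.01 -0.02 -0.05] open 0.04292936108349178 t 12.9333 q [-0.07 -0.02  1.79  0.    1.36 -1.79]
bar [[-54.4 -93.4  40.4]
 [ 78.1 -69.6  46.8]] (array([ 16.4, -81.3]), array([142.4,  27.7]), 1.75)
wrist pin 295 [-82.  -22.7  95. ] [-87.9 -27.6  85.2] [-76.6 -16.   98.3] 246 [-82.2 -22.1  96.3]
```

View pics/w5.png

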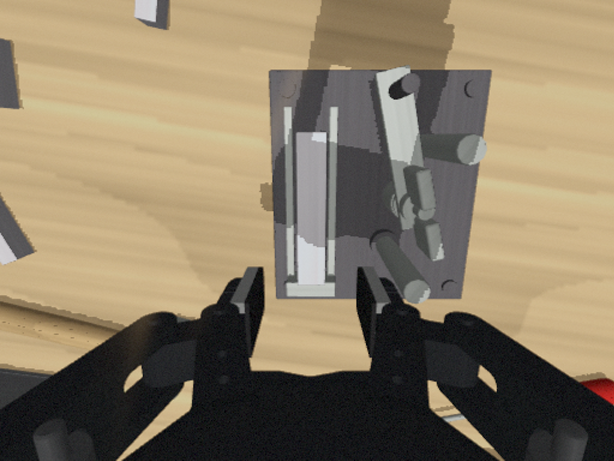

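The view shows the bar lying between the rails at (310,205), its end against the stop at (310,288). The pin top is at (407,85). It measures (-82,-20) mm, radius 84.7 mm (85 given), which puts the strap at about 1.33 rad. I'll go above the pin.

```bash
python3 -c "
from h import *
delta(fw(-82.3,-20.3,156),143.64)"
```

```text
pos [0.5727 0.0355 0.1491] yaw 98.63 shift [-0.0272  0.3763  0.2394] turn -0.500061313441538 open 0.0426 F [ 0.  -0.1  0.1] t 13.08
```

move_arm(
  increments=[
    [[-0.02, 0.04, 0.025, 0], [0, 0.09, 0.055, 0], [0, 0.1, 0.065, 0], [0, 0.09, 0.06, 0], [0, 0.056, 0.034, 0], [0, 0, 0, -0.07], [0, 0, 0, -0.07], [0, 0, 0, -0.07], [0, 0, 0, -0.07], [0, 0, 0, -0.07], [0, 0, 0, -0.075], [0, 0, 0, -0.075], [0, 0, 0, 0], [0, 0, 0, 0]],
  ],
  gripper=0.6,
  squeeze=40,
)

```text
t: 14.25
tool_pos: [0.4702, 0.0804, 0.153]
tool_rot: [-1.853, 0.614, 1.859]
contact_force: [0.4, 1.0, -0.8]
opening: 0.034
```

Run:
```python
from h import *
st();delta(fw(-82.3,-20.3,88),143.64)
d=img("wrist");F=fx(cloud(d));save(d,"w6.png",s=1.2)
P=F[(F[...,2]>93)&(F[...,2]<104)&(F[...,1]<5)&(F[...,1]>-45)&(F[...,0]<-65)&(F[...,0]>-100)];print(len(P),P.mean(0))
```

```text
fix [-82.8 -20.4 153. ] F [ 0.6  0.9 -0.8] Tq [-0.03 -0.04 -0.04] open 0.033975056455923566 t 14.25 q [ 0.01 -0.26  2.01 -0.    1.39 -2.49]
pos [0.4702 0.0804 0.153 ] yaw 143.46 shift [ 0.2599 -0.0021 -0.0018] turn -0.001959000612720906 open 0.034 F [ 0.4  1.  -0.8] t 14.25
169 [-83.12652625 -22.09782442  96.27062356]
```

View pics/w6.png

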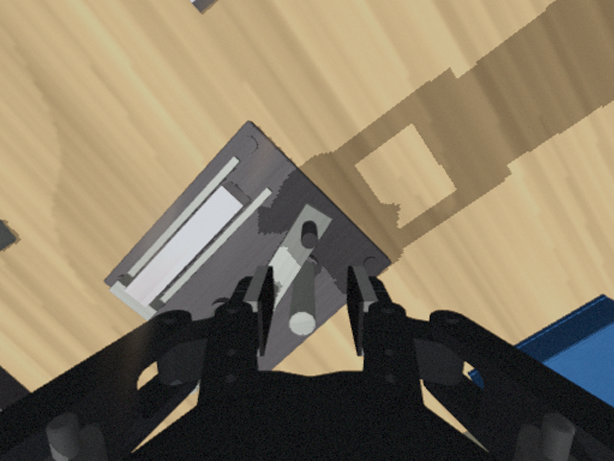

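The pin at (310,235) is centred between the jaws. I'll descend and grip it.

move_arm(
  increments=[
    [[0.03, 0, 0, 0], [0.06, 0, 0, 0], [0.06, 0, 0, 0], [0.05, 0, 0, 0], [0.04, 0, 0, 0], [0.02, 0, 0, 0], [0, 0, 0, 0], [0, 0, 0, 0]],
  ],
)

```text
t: 14.97
tool_pos: [0.4714, 0.0804, 0.0899]
tool_rot: [-1.857, 0.61, 1.857]
contact_force: [0.0, 0.9, -0.4]
opening: 0.0345
```

move_arm(
  increments=[
    [[0, 0, 0, 0], [0, 0, 0, 0], [0, 0, 0, 0], [0, 0, 0, 0], [0, 0, 0, 0], [0, 0, 0, 0]],
  ],
  gripper=1,
  squeeze=25,
)

```text
t: 15.47
tool_pos: [0.4715, 0.0804, 0.0901]
tool_rot: [-1.858, 0.61, 1.857]
contact_force: [-0.4, -0.0, -0.0]
opening: 0.0003
```

Run:
```python
from h import *
st()
# arc steps in tool axes: z=fixture 135deg dir, y = z rotated +90 = 225deg
o=ctrl.get_obs();p=fx(o["tool_pos"])[:2];M=R.from_rotvec(o["tool_rot"]).as_matrix()
a0=np.arctan2(-p[0],-p[1]);r=np.hypot(*p);print("a0",a0,"r",r)
A=np.linspace(a0,-0.03,19);Q=np.stack([-np.sin(A),-np.cos(A)],1)*85*1.0
Q[0]=p;D=np.diff(Q,axis=0)@FR.T/1000/.25
S=np.stack([D@M[:2,1],D@M[:2,2]],1).round(4);print(S.tolist())
```

```text
fix [-81.6 -20.6  90.1] F [-0.4  0.  -0. ] Tq [ 0.01  0.01 -0.  ] open 0.00027262185636881773 t 15.4667 q [ 0.01 -0.19  2.07 -0.    1.27 -2.49]
a0 1.3237222149250285 r 84.10714791248911
[[0.0153, -0.0206], [0.0105, -0.0233], [0.0088, -0.024], [0.0069, -0.0246], [0.0051, -0.0251], [0.0032, -0.0254], [0.0013, -0.0255], [-0.0007, -0.0256], [-0.0026, -0.0254], [-0.0045, -0.0252], [-0.0064, -0.0248], [-0.0082, -0.0242], [-0.01, -0.0235], [-0.0117, -0.0227], [-0.0134, -0.0218], [-0.015, -0.0207], [-0.0165, -0.0195], [-0.0179, -0.0182]]
```

The jaws shut on nothing again, so I'll look at pin and tips in depth.

Run:
```python
from h import *
o=ctrl.get_obs();d=img("wrist");W=cloud(d);M=R.from_rotvec(o["tool_rot"]).as_matrix()
T=(W-o["tool_pos"])@M*1000;F=fx(W);save(d,"w7.png",(100,330,130,390),3)
for v in range(150,300,8): print(v,[T[v,u].round(0).astype(int).tolist() for u in (244,252,259,266,274)])
```

```text
150 [[75, 39, -13], [76, 39, -6], [91, 37, 0], [90, 37, 6], [91, 37, 13]]
158 [[75, 32, -13], [75, 32, -6], [76, 32, 0], [91, 30, 6], [90, 30, 14]]
166 [[75, 26, -13], [75, 25, -6], [75, 26, 0], [76, 25, 6], [91, 23, 14]]
174 [[76, 18, -13], [76, 18, -6], [76, 18, 0], [75, 19, 6], [76, 18, 13]]
182 [[76, 11, -13], [74, 12, -6], [74, 12, 0], [75, 12, 6], [76, 11, 13]]
190 [[74, 5, -13], [31, 16, -5], [29, 17, 0], [32, 16, 5], [76, 4, 13]]
198 [[75, -3, -13], [30, 11, -5], [30, 11, 0], [30, 11, 5], [31, 10, 11]]
206 [[30, 5, -11], [30, 5, -5], [23, 7, 0], [30, 5, 5], [28, 5, 10]]
214 [[31, -2, -11], [12, 5, -5], [5, 8, 0], [11, 6, 4], [30, -1, 11]]
222 [[29, -7, -11], [-19, 12, -4], [-19, 12, 0], [-19, 12, 4], [76, -26, 14]]
230 [[-21, 8, -8], [-30, 12, -4], [-31, 13, 0], [-30, 12, 3], [-20, 8, 8]]
238 [[-29, 8, -8], [-40, 13, -3], [-38, 12, 0], [-39, 12, 3], [-30, 8, 7]]
246 [[-47, 12, -7], [-46, 12, -3], [-48, 13, 0], [-47, 12, 3], [-39, 8, 7]]
254 [[-59, 15, -6], [-57, 14, -3], [-50, 10, 0], [-55, 13, 3], [-59, 15, 6]]
262 [[-62, 13, -6], [-62, 13, -3], [-50, 6, 0], [-62, 13, 2], [-63, 13, 5]]
270 [[-68, 13, -6], [-63, 10, -3], [-52, 3, 0], [-66, 12, 2], [-68, 13, 5]]
278 [[-81, 19, -5], [-60, 5, -3], [-50, -1, 0], [-67, 9, 2], [-82, 19, 4]]
286 [[-83, 17, -5], [-61, 2, -3], [-50, -5, 0], [-61, 2, 2], [-84, 17, 4]]
294 [[-84, 15, -5], [-60, -2, -3], [-51, -9, 0], [-62, -1, 2], [-85, 15, 4]]
```

View pics/w7.png

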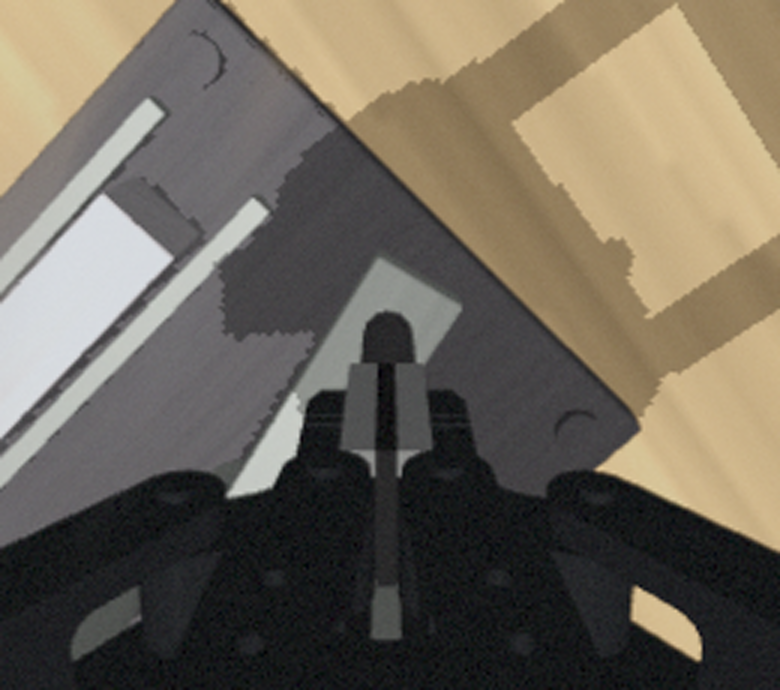

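I had the sign wrong: the tips are 18 mm above the TCP, so at height 108 mm over a 98 mm pin. The pin is centred laterally. I'll open, go down 40 mm and grip.

move_arm(
  increments=[
    [[0, 0, 0, 0], [0, 0, 0, 0], [0, 0, 0, 0], [0.03, 0, 0, 0], [0.04, 0, 0, 0], [0.04, 0, 0, 0], [0.03, 0, 0, 0], [0.016, 0, 0, 0], [0, 0, 0, 0], [0, 0, 0, 0]],
  ],
  gripper=0.6,
)

```text
t: 16.35
tool_pos: [0.471, 0.0804, 0.0504]
tool_rot: [-1.856, 0.611, 1.858]
contact_force: [1.0, 0.2, -0.1]
opening: 0.034
```

move_arm(
  increments=[
    [[0, 0, 0, 0], [0, 0, 0, 0], [0, 0, 0, 0], [0, 0, 0, 0], [0, 0, 0, 0], [0, 0, 0, 0]],
  ],
  gripper=1,
  squeeze=25,
)

```text
t: 16.85
tool_pos: [0.4716, 0.0804, 0.0514]
tool_rot: [-1.858, 0.61, 1.857]
contact_force: [-1.2, -0.1, 3.3]
opening: 0.0114
```

```bash
python3 -c "
from h import *
st()"
```

```text
fix [-81.4 -20.7  51.4] F [-1.2  0.1  3.3] Tq [-0.05  0.21  0.03] open 0.011355882615781484 t 16.85 q [ 0.01 -0.14  2.09 -0.    1.19 -2.49]
```

move_arm(
  increments=[
    [[0, 0.013, -0.022, 0], [0, 0.0105, -0.0233, 0], [0, 0.009, -0.024, 0], [0, 0.007, -0.0246, 0], [0, 0.005, -0.025, 0], [0, 0.003, -0.0254, 0], [0, 0.001, -0.0255, 0], [0, -0.001, -0.0256, 0], [0, -0.0026, -0.0254, 0], [0, 0, 0, 0]],
  ],
)

```text
t: 17.68
tool_pos: [0.51, 0.0373, 0.0511]
tool_rot: [-1.858, 0.612, 1.857]
contact_force: [-1.7, -3.6, 4.0]
opening: 0.0112
```

```bash
python3 -c "
from h import *
st()
p=fx(ctrl.get_obs()['tool_pos']);print(np.arctan2(-p[0],-p[1]),np.hypot(p[0],p[1]))"
```

```text
fix [-49.9 -69.   51.1] F [-2.2 -3.3  4. ] Tq [-0.47  0.37  0.08] open 0.011157417350032272 t 17.6833 q [-0.07 -0.05  2.01 -0.    1.18 -2.58]
0.6263952216391079 85.19784284423102
```

Following the arc (radius 85 mm) with low force. On to the strap's stop.

move_arm(
  increments=[
    [[0, -0.0045, -0.0252, 0], [0, -0.0064, -0.0248, 0], [0, -0.0082, -0.0242, 0], [0, -0.01, -0.0235, 0], [0, -0.0117, -0.0227, 0], [0, -0.0134, -0.0218, 0], [0, -0.015, -0.0207, 0], [0, -0.0165, -0.0195, 0], [0, -0.016, -0.016, 0], [0, 0, 0, 0], [0, 0, 0, 0]],
  ],
)

```text
t: 18.6
tool_pos: [0.5643, 0.0299, 0.0508]
tool_rot: [-1.856, 0.61, 1.858]
contact_force: [-4.0, 1.0, 4.9]
opening: 0.0115
```

```bash
python3 -c "
from h import *
st()
p=fx(ctrl.get_obs()['tool_pos']);print(np.arctan2(-p[0],-p[1]),np.hypot(p[0],p[1]))"
```

```text
fix [  2.7 -84.4  50.8] F [-3.8  1.5  4.9] Tq [ 0.17  0.57 -0.06] open 0.011514471655041773 t 18.6 q [-0.08  0.07  1.88  0.    1.18 -2.59]
-0.03183794719082834 84.4845332423581
```

move_arm(
  increments=[
    [[0, -0.006, -0.006, 0], [0, -0.006, -0.006, 0], [0, 0, 0, 0], [0, 0, 0, 0]],
  ],
)

```text
t: 18.93
tool_pos: [0.5651, 0.0299, 0.0504]
tool_rot: [-1.85, 0.615, 1.867]
contact_force: [-16.4, -2.2, 12.5]
opening: 0.0112
```

```bash
python3 -c "
from h import *
st()"
```

```text
fix [  3.4 -84.6  50.4] F [-16.5   0.3  12.5] Tq [-0.29  2.39 -0.07] open 0.011242896768420184 t 18.9333 q [-0.08  0.08  1.88 -0.    1.19 -2.58]
```

At its stop: 16 N with no motion. I'll ease off, release, rise and look at the nut.

move_arm(
  increments=[
    [[0, 0.006, 0.006, 0], [0, 0.002, 0.002, 0], [0, 0, 0, 0]],
  ],
)

```text
t: 19.18
tool_pos: [0.5646, 0.0299, 0.0507]
tool_rot: [-1.855, 0.612, 1.86]
contact_force: [-6.9, -0.4, 6.7]
opening: 0.011
```

move_arm(
  increments=[
    [[0, 0, 0, 0], [0, 0, 0, 0], [0, 0, 0, 0], [0, 0, 0, 0], [-0.04, 0, 0, 0], [-0.1, 0, 0, 0], [-0.12, 0, 0, 0], [-0.1, 0, 0, 0], [-0.04, 0, 0, 0], [0, 0, 0, 0], [0, 0, 0, 0]],
  ],
  gripper=0.6,
)

```text
t: 20.1
tool_pos: [0.5657, 0.0299, 0.151]
tool_rot: [-1.858, 0.61, 1.857]
contact_force: [0.3, 0.4, -1.0]
opening: 0.0342
```

Run:
```python
from h import *
st();delta(fw(0,0,150),113.64)
for n in ("wrist","top"):
    d=img(n);F=fx(cloud(d))
    P=F[(F[...,2]>88)&(F[...,2]<106)&(np.hypot(F[...,0],F[...,1])<35)]
    P=P/1000;print(n,"wings",len(P),rect(P) if len(P)>5 else 0)
    P=F[(F[...,2]>90)&(F[...,2]<104)&(abs(F[...,0])<20)&(abs(F[...,1]+85)<15)]
    print("pin",len(P),P.mean(0) if len(P) else 0)
    if n=="wrist": save(d,"w8.png",s=1.2)
```

```text
fix [  4.  -84.6 151. ] F [ 0.4  0.4 -1. ] Tq [-0.04 -0.01  0.  ] open 0.034241103874019296 t 20.1 q [-0.08 -0.04  1.82 -0.    1.36 -2.59]
pos [0.5657 0.0299 0.151 ] yaw 143.63 shift [ 0.0038 -0.2281  0.2507] turn 0.33324433061992964 open 0.0342 F [ 0.3  0.4 -1. ] t 20.1
wrist wings 463 (array([-18.6,  -7.4]), array([25.6, 10.6]), 15.01)
pin 184 [ -0.59092169 -87.66563824  95.89487223]
top wings 49 (array([9.5, 2.7]), array([44.3,  9.6]), 14.27)
pin 0 0
```

View pics/w8.png

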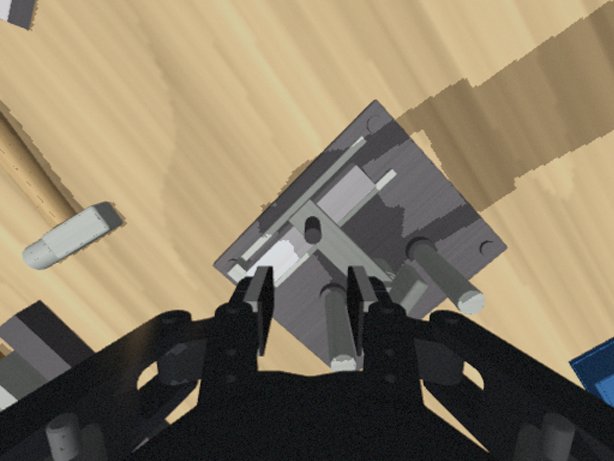

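The strap lies across the bar with its pin at x ≈ -0.6 mm. The wings lie at 15.0°, so the nut reads about 0.35. I'll move above the nut and line up the jaws across the wings.

move_arm(
  increments=[
    [[0, -0.03, 0.03, 0], [0, -0.06, 0.07, 0], [0, -0.07, 0.075, 0], [0, -0.045, 0.05, 0], [0, -0.023, 0.026, 0], [0, 0, 0, 0.066], [0, 0, 0, 0.066], [0, 0, 0, 0.067], [0, 0, 0, 0.067], [0, 0, 0, 0.067], [0, 0, 0, 0], [0, 0, 0, 0]],
  ],
)

```text
t: 21.2
tool_pos: [0.5483, 0.113, 0.15]
tool_rot: [-1.508, 0.984, 1.51]
contact_force: [0.4, -0.2, -0.2]
opening: 0.034
```

Run:
```python
from h import *
st();delta(fw(0,0,60),113.64)
o=ctrl.get_obs();M=R.from_rotvec(o["tool_rot"]).as_matrix();d=img("wrist");W=cloud(d);T=(W-o["tool_pos"])@M*1000
P=T[(W[...,2]>.085)&(W[...,2]<.106)&(np.hypot(T[...,1],T[...,2])<36)];print("wings in tool yz",len(P),P.min(0),P.max(0),rect(P[:,1:]/1000))
```

```text
fix [-7.0e-01  1.0e-01  1.5e+02] F [ 0.3 -0.3 -0.2] Tq [ 0.02 -0.04 -0.08] open 0.03402755651409938 t 21.2 q [ 0.07 -0.05  1.83 -0.    1.36 -1.92]
pos [0.5483 0.113  0.15  ] yaw 113.81 shift [ 0.3599 -0.0029 -0.0014] turn 0.0019110095804566957 open 0.034 F [ 0.4 -0.2 -0.2] t 21.2
wings in tool yz 958 [ 49.48363984 -31.92962534  -7.24519522] [64.95858276 31.81678199  2.71537363] (array([-0.1, -2.3]), array([63.7,  9.8]), 0.66)
```

move_arm(
  increments=[
    [[0.04, -0.003, -0.003, 0.002], [0.08, 0, 0, 0], [0.08, 0, 0, 0], [0.07, 0, 0, 0], [0.05, 0, 0, 0], [0.03, 0, 0, 0], [0.01, 0, 0, 0], [0, 0, 0, 0], [0, 0, 0, 0]],
  ],
)

```text
t: 22.0
tool_pos: [0.5505, 0.1127, 0.0617]
tool_rot: [-1.505, 0.985, 1.503]
contact_force: [0.4, -0.1, -0.1]
opening: 0.0341
```

move_arm(
  increments=[
    [[0, 0, 0, 0], [0, 0, 0, 0], [0, 0, 0, 0], [0, 0, 0, 0], [0, 0, 0, 0], [0, 0, 0, 0]],
  ],
  gripper=1,
  squeeze=60,
)

```text
t: 22.5
tool_pos: [0.5508, 0.1126, 0.0623]
tool_rot: [-1.506, 0.985, 1.502]
contact_force: [-0.4, -0.5, 6.0]
opening: 0.0087
```

```bash
python3 -c "
from h import *
st();delta(fw(0,0,60),113.64)"
```

```text
fix [ 1.7 -0.6 62.3] F [-0.5 -0.5  6. ] Tq [-0.12  0.06  0.01] open 0.008706008063852844 t 22.5 q [ 0.07  0.05  1.89 -0.    1.2  -1.91]
pos [0.5508 0.1126 0.0623] yaw 113.48 shift [0.009  0.006  0.0042] turn -0.0017798201628863807 open 0.0087 F [-0.4 -0.5  6. ] t 22.5
```

Wings gripped. I'll wind clockwise following the thread down, checking force as I go.

move_arm(
  increments=[
    [[0, 0.006, 0, 0.03], [0.0005, 0, 0, 0.06], [0.0005, 0, 0, 0.07], [0.0005, 0, 0, 0.07], [0.0005, 0, 0, 0.07], [0.0005, 0, 0, 0.07], [0.0005, 0, 0, 0.07], [0.0005, 0, 0, 0.06], [0, 0, 0, 0], [0, 0, 0, 0]],
  ],
)

```text
t: 23.33
tool_pos: [0.5506, 0.1119, 0.0613]
tool_rot: [-0.932, 1.359, 0.927]
contact_force: [5.7, -1.3, 2.3]
opening: 0.009
```

```bash
cat >> h.py <<'E'
def nut():
    st();o=ctrl.get_obs();M=R.from_rotvec(o["tool_rot"]).as_matrix();y=np.arctan2(M[1,2],M[0,2])
    w=y-np.pi/2-FA;print("nut est",(.61-w)%(2*np.pi))
E
python3 -c "
from h import *
nut()"
```

```text
fix [ 1.4 -1.3 61.3] F [ 5.4 -2.2  2.3] Tq [-0.28 -0.78 -0.06] open 0.009027809785633046 t 23.3333 q [ 0.07  0.05  1.89 -0.    1.2  -1.13]
nut est 1.134078858165446
```

move_arm(
  increments=[
    [[0.0005, 0, 0, 0.04], [0.0006, 0, 0, 0.07], [0.0006, 0, 0, 0.07], [0.0006, 0, 0, 0.07], [0.0006, 0, 0, 0.07], [0.0006, 0, 0, 0.07], [0.0006, 0, 0, 0.07], [0.0006, 0, 0, 0.07], [0.0006, 0, 0, 0.07], [0.0006, 0, 0, 0.07], [0.0006, 0, 0, 0.07], [0.0006, 0, 0, 0.07], [0.0006, 0, 0, 0.06], [0.0006, 0, 0, 0.05], [0, 0, 0, 0], [0, 0, 0, 0]],
  ],
)

```text
t: 24.67
tool_pos: [0.5496, 0.1113, 0.0595]
tool_rot: [0.193, 1.56, -0.195]
contact_force: [1.1, -3.6, 7.6]
opening: 0.0087
```

```bash
python3 -c "
from h import *
nut()"
```

```text
fix [ 0.3 -1.7 59.5] F [ 0.6 -3.7  7.6] Tq [-0.6  -0.01 -0.1 ] open 0.00871217104506806 t 24.6667 q [ 0.07  0.05  1.89 -0.    1.2   0.32]
nut est 2.5789342893193417
```

move_arm(
  increments=[
    [[0.0005, 0, 0, 0.04], [0.0006, 0, 0, 0.06], [0.0006, 0, 0, 0.06], [0.0006, 0, 0, 0.06], [0.0006, 0, 0, 0.06], [0.0006, 0, 0, 0.06], [0.0006, 0, 0, 0.06], [0.0006, 0, 0, 0.06], [0.0006, 0, 0, 0.06], [0, 0, 0, 0], [0, 0, 0, 0]],
  ],
  squeeze=90,
)

```text
t: 25.58
tool_pos: [0.549, 0.1119, 0.0586]
tool_rot: [0.828, 1.406, -0.828]
contact_force: [-2.2, -0.8, 9.9]
opening: 0.0081
```

```bash
python3 -c "
from h import *
nut()"
```

```text
fix [-0.2 -1.1 58.6] F [-2.3 -0.5  9.9] Tq [-0.29  0.52 -0.08] open 0.008069543040594875 t 25.5833 q [ 0.07  0.05  1.89 -0.    1.2   1.13]
nut est 3.3956283055177483
```

Now to the hard end (3.9): about 0.5 rad more, in small steps.

move_arm(
  increments=[
    [[0.0004, 0, 0, 0.04], [0.0004, 0, 0, 0.04], [0.0004, 0, 0, 0.04], [0.0004, 0, 0, 0.04], [0.0004, 0, 0, 0.04], [0.0004, 0, 0, 0.04], [0.0004, 0, 0, 0.04], [0, 0, 0, 0], [0, 0, 0, 0]],
  ],
)

```text
t: 26.33
tool_pos: [0.5489, 0.1124, 0.0581]
tool_rot: [1.16, 1.24, -1.159]
contact_force: [-2.6, 0.7, 11.8]
opening: 0.0076
```

```bash
python3 -c "
from h import *
nut()"
```

```text
fix [-0.2 -0.6 58.1] F [-2.4  1.  11.8] Tq [-0.13  0.71 -0.04] open 0.007644678424922028 t 26.3333 q [0.07 0.05 1.89 0.   1.2  1.57]
nut est 3.8353131726299425
```

move_arm(
  increments=[
    [[0.0003, 0, 0, 0.03], [0.0003, 0, 0, 0.03], [0, 0, 0, 0.03], [0, 0, 0, 0], [0, 0, 0, 0]],
  ],
)

```text
t: 26.75
tool_pos: [0.549, 0.1124, 0.0581]
tool_rot: [1.258, 1.175, -1.259]
contact_force: [-3.4, -0.2, 11.7]
opening: 0.008
```

```bash
python3 -c "
from h import *
nut()"
```

```text
fix [-0.1 -0.6 58.1] F [-3.4  0.3 11.7] Tq [-0.02  0.64  1.96] open 0.008012466439017138 t 26.75 q [ 0.07  0.05  1.89 -0.    1.2   1.71]
nut est 3.9697769106662975
```

The torque jumped to 2 N m at about 3.9 rad, so that is the hard end. I'll relax the twist, release, rise and move clear.

move_arm(
  increments=[
    [[0, 0, 0, -0.03], [0, 0, 0, 0], [0, 0, 0, 0]],
  ],
)

```text
t: 27.0
tool_pos: [0.5489, 0.1124, 0.0581]
tool_rot: [1.226, 1.197, -1.226]
contact_force: [-3.2, -0.4, 11.5]
opening: 0.0081
```

move_arm(
  increments=[
    [[0, 0, 0, 0], [0, 0, 0, 0], [0, 0, 0, 0], [0, 0, 0, 0], [-0.04, 0, 0, 0], [-0.1, 0, 0, 0], [-0.12, 0, 0, 0], [-0.12, 0, 0, 0], [-0.12, 0, 0, 0], [-0.08, 0, 0, 0], [0, 0, 0, 0]],
  ],
  gripper=0.65,
)

```text
t: 27.92
tool_pos: [0.5515, 0.1123, 0.2078]
tool_rot: [1.237, 1.188, -1.223]
contact_force: [0.3, -0.1, 1.2]
opening: 0.0299
```

Run:
```python
from h import *
nut();delta([.40,.25,.2])
d=img("wrist");F=fx(cloud(d))
P=F[(F[...,2]>80)&(F[...,2]<103)&(np.hypot(F[...,0],F[...,1])<35)]/1000;print("wings",len(P),rect(P))
```

```text
fix [  2.4  -1.1 207.8] F [ 0.3 -0.1  1.2] Tq [ 0.03 -0.03  0.06] open 0.02986424854683538 t 27.9167 q [ 0.07 -0.1   1.78  0.    1.45  1.67]
nut est 3.9319827820059734
pos [0.5515 0.1123 0.2078] yaw -91.7 shift [ 0.0253 -0.6223 -0.5327] turn None open 0.0299 F [ 0.3 -0.1  1.2] t 27.92
wings 602 (array([ 0.4, -2.5]), array([64.1, 10. ]), -8.36)
```

The wings now lie at -8.4° (plus a half turn), so the nut is at 3.90. I'll move clear for the final check.

move_arm(
  increments=[
    [[0, -0.04, -0.03, 0], [0, -0.08, -0.07, 0], [0, -0.1, -0.09, 0], [0, -0.1, -0.09, 0], [0, -0.1, -0.09, 0], [0, -0.1, -0.08, 0], [0, -0.07, -0.06, 0], [0, -0.03, -0.02, 0], [0, 0, 0, 0], [0, 0, 0, 0]],
  ],
)

```text
t: 28.8
tool_pos: [0.3967, 0.2488, 0.1994]
tool_rot: [1.229, 1.196, -1.232]
contact_force: [0.2, -0.3, 0.2]
opening: 0.0301
```

Run:
```python
from h import *
st();d=img("top");W=cloud(d);F=fx(W);save(d,"end.png",(100,300,150,420),2.9)
p=F[(abs(F[...,1]+80)<16)&(F[...,2]>41)&(F[...,2]<53)&(F[...,0]>-80)&(F[...,0]<80)];print("bar",rect(p/1000),np.percentile(p[:,0],[1,99]))
P=F[(F[...,2]>80)&(F[...,2]<103)&(np.hypot(F[...,0],F[...,1])<35)]/1000;print("wings",rect(P))
P=F[(F[...,2]>86)&(F[...,2]<100)&(np.hypot(F[...,0],F[...,1]+85)<14)];print("pin",len(P),P.mean(0))
M=((W[...,2]>.005)&(W[...,2]<.05)&(W[...,0]>.33)&(W[...,0]<.7)&(W[...,1]>-.42)&(W[...,1]<-.07)).astype(np.uint8)
n,l,s,c=cv2.connectedComponentsWithStats(M)
for i in range(1,n):
    if s[i,4]>60:
        P=W[l==i];h=np.percentile(P[:,2],90);print(rect(P[P[:,2]>h-0.006]))
```

```text
fix [-130.2  157.2  199.4] F [ 0.1 -0.3  0.2] Tq [-0.   -0.08 -0.01] open 0.03010529812952387 t 28.8 q [ 0.4  -0.32  1.98 -0.    1.48  2.  ]
bar (array([ 11.6, -78. ]), array([132.9,  27.8]), -1.02) [-53.56468113  76.15971555]
wings (array([ 0.4, -0.2]), array([63.4,  9.9]), -9.37)
pin 19 [ -0.14085926 -84.7690069   92.03406384]
(array([ 626.7, -259.5]), array([89.6, 18.9]), 28.08)
(array([ 493.4, -353.3]), array([129.4,  32.6]), -9.6)
(array([ 499.5, -252.3]), array([55.1, 35.2]), 3.9)
(array([ 398.1, -112.1]), array([89.6, 17.5]), -2.73)
(array([ 357. , -280.9]), array([58.2, 39.2]), 17.14)
```

View pics/end.png

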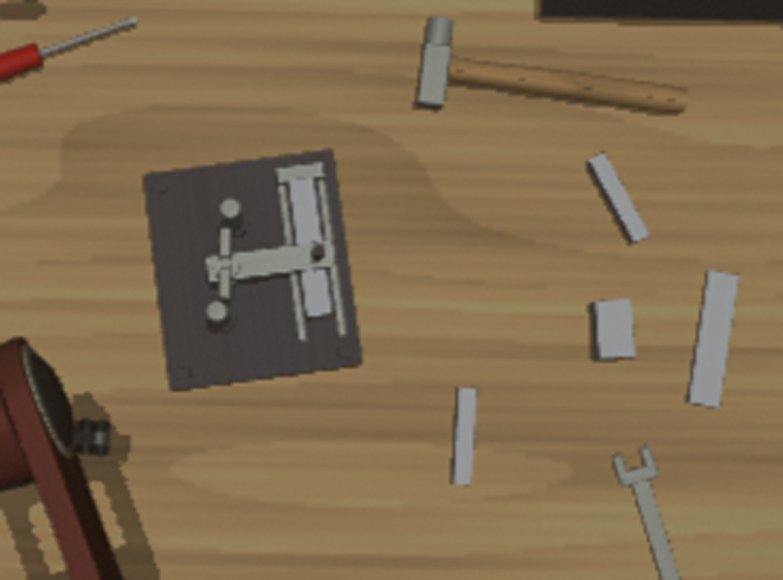

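The final view shows the bar in the nest against the stop at (303,175), with the strap across it from (220,267) to (325,255). Everything else is where it was. Handing in.

```bash
python3 -c "
from station import ctrl
print(ctrl.finish_job())"
```

```text
the job is handed in; nothing more can be done
None
```

The bar is clamped in the nest and the job is handed in, at about 29 s of the 72 s allowed. I laid the large bar in the nest, slid it to the end stop, released it and swung the strap across. I then wound the wing nut clockwise to its hard end.

**Last checks:**
- **Bar:** its ends measure at fixture x of about -54 and +76 mm (home is -55 to +75). The stop pushed back with 22 N and the bar went no further.
- **Strap:** the pin is at (0, -85) mm, fully across, and the strap met its own stop at 16 N.
- **Nut:** the wings read -8.4° in the wrist camera and -9.4° in the top camera, so the nut is at about 3.90 rad. The torque jumped to 2 N m there.
- **Other things:** the strip, block, small bars and wrench measured within about 4 mm of their first readings, roughly the camera noise. In the last picture, the hammer and screwdriver looked unmoved. The jar, cup and tray were outside that picture and not checked again.

**What failed or disagreed:**
- **Missed grasps:** I closed the jaws on nothing twice, once above the bar and once above the pin, touching neither. The wrist depth put the fingertips about 18 mm behind the TCP, not 14 mm ahead as described. I used the measured value after that, though for the pin I first applied it with the wrong sign.
- **Cameras:** the wrist camera differed from the top camera by 2 to 3 mm in y.
- **Nut winding:** I wound the nut in one grip, pausing between turns. The closed fingers had room to turn inside the pillars, and I saw no sign of touching them.

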